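# Seat the raised reagent cartridge under the analyser's push-latch cover

### The job

One of the three reagent cartridges under the analyser's top cover has not been pushed home. Press down on the front of the cover and let go so that it pops open, press the cartridge that stands higher than the other two fully down until it sits level with them, then push the cover down again and press its front until it latches and stays shut. Only press and push with the fingertips or the outside of the fingers: do not pull any cartridge up, and leave the other things on the analyser and the bench standing where they are.

Things in the scene. Friction and masses are not known exactly. Their poses are not given: they have to be found in the camera images.
- analyser: White desktop analyser fixed on the bench: 300 mm wide (its y), 330 mm deep (its x), level deck 150 mm high. Origin at the centre of its underside; its x axis points from its front (towards the robot) to its rear, z up. The cover and the bay below it are centred at its y = +55 mm; the deck to the right and behind the hinge is plain.
- cover (a joint): Hinge of the sprung push-latch cover, rad: 0 = latched shut, grows as the front rises, 1.745 (100 degrees) = open stop, -0.045 = lower stop. Pressed from 0 to the lower stop (5.6 mm at the pad, 3 N to start, over 5 N at the stop) and let go, it swings fully open in about 1.5 s if the way is clear. Open, push it down (2 to 4 N at the front) past 0 to the lower stop and let go: it stays at 0.
- cover_press (a point): Centre of the darker grey pad (30 mm along x, 60 mm wide) on the cover's outer face, 125 mm from the hinge line and 20 mm from the front edge; moves with the cover. Shut, it is 174 mm above the bench. Press here, all the way: a press that stops short of the lower stop changes nothing.
- cover_hinge (a point): Middle of the hinge axis at the rear of the cover, 156 mm above the bench, along the analyser's y. Shut, the light grey cover (150 mm wide, a dome 24 mm deep with 3 mm walls) reaches 145 mm forward from here, its outer face 18 mm above the axis. Fully open, its front edge is about 296 mm above the bench and 43 mm behind the axis, the outer face to the rear.
- cover_edge (a point): Middle of the front edge of the cover's outer face, 145 mm from the hinge line; moves with the cover.
- cartridge_a_top (a point): Centre of the top face (70 mm along the analyser's x, 32 mm wide) of one of three like white reagent cartridges with a foil seal, side by side at 38 mm pitch in the bay under the cover, 76 mm in front of the hinge line; which slot it is in varies. Seated, its top is 152 mm above the bench (2 mm above the deck).
- cartridge_a (a joint): Height of this cartridge above fully seated, m: 0 = fully home on its stop; the one not pushed home starts at about 0.009 to 0.013, the others at 0. It slides stiffly (about 5 N) and stays where it is left.
- cartridge_b_top (a point): Centre of the top face (70 mm along the analyser's x, 32 mm wide) of one of three like white reagent cartridges with a foil seal, side by side at 38 mm pitch in the bay under the cover, 76 mm in front of the hinge line; which slot it is in varies. Seated, its top is 152 mm above the bench (2 mm above the deck).
- cartridge_b (a joint): Height of this cartridge above fully seated, m: 0 = fully home on its stop; the one not pushed home starts at about 0.009 to 0.013, the others at 0. It slides stiffly (about 5 N) and stays where it is left.
- cartridge_c_top (a point): Centre of the top face (70 mm along the analyser's x, 32 mm wide) of one of three like white reagent cartridges with a foil seal, side by side at 38 mm pitch in the bay under the cover, 76 mm in front of the hinge line; which slot it is in varies. Seated, its top is 152 mm above the bench (2 mm above the deck).
- cartridge_c (a joint): Height of this cartridge above fully seated, m: 0 = fully home on its stop; the one not pushed home starts at about 0.009 to 0.013, the others at 0. It slides stiffly (about 5 N) and stays where it is left.
- vial: Small capped glass vial, 24 mm diameter, 45 mm tall, standing on the right part of the analyser's deck. Origin at the centre of its underside. Leave alone.
- slide_box: Closed slide box, 47 x 87 mm, 32 mm high, on the right rear of the analyser's deck. Origin at the centre of its underside. Leave alone.
- tube_rack: White rack with capped sample tubes, 140 x 52 mm, 96 mm high, on the bench to the left of the analyser. Origin at the centre of its underside. Leave alone.
- reagent_bottle: White bottle, 60 mm diameter, 135 mm tall, on the bench to the right of the analyser. Origin at the centre of its underside. Leave alone.
- tip_box: Pipette-tip box with clear lid, 120 x 82 mm, 81 mm high, on the right of the bench. Origin at the centre of its underside. Leave alone.
- beaker: Glass beaker, 68 mm diameter, 90 mm tall, on the left of the bench. Origin at the centre of its underside. Leave alone.
- marker: Marker pen, 135 mm long, lying on the right of the bench. Origin at the centre of its underside. Leave alone.

How it is judged:
On the way, in this order (a step that is already met when the one before it is completed fails the run):
1. the cover has popped fully open (value of joint cover above 1.5 rad), for 0.1 s.
2. the raised cartridge is pressed fully home while the cover is open (value of joint cover above 0.9 rad and value of joint each of cartridge_a, cartridge_b, cartridge_c below 0.002 m), for 0.1 s.
At the end, for the whole second after the job is handed in: The cover is latched shut by itself (hinge within 0.015 rad of 0, at rest), and all three cartridges are fully home (within 2 mm) (value of joint cover between -0.015 and 0.015 rad and velocity of joint cover between -0.05 and 0.05 rad/s and value of joint each of cartridge_a, cartridge_b, cartridge_c below 0.002 m); the robot touches nothing.
It fails at once if a cartridge is pulled up out of its slot (more than 20 mm above seated) (value of joint any of cartridge_a, cartridge_b, cartridge_c above 0.02 m).
It fails at once if a bystander is moved more than 30 mm or knocked over (distance of any of vial, slide_box, tube_rack, reagent_bottle, tip_box, beaker, marker from where it was at the start of the episode above 0.03 m or angle between any of vial, slide_box, tube_rack, reagent_bottle, tip_box, beaker's own z axis and vertical above 0.6 rad).
It also fails if it takes over 48 s, if anything falls off the work surface, if the arm or the gripper's body presses on something with over 40 N, if the wrist force passes 120 N, or if a joint passes its speed limit or range.

### The arm

A 6-joint arm with a two-finger parallel gripper is mounted at the origin on the work surface. World frame = base frame: x ahead of the robot, y to its left, z up, the work surface at z = 0. Lengths are in m, angles in rad, forces in N, time in s.
With the tool pointing down it reaches from about 0.3 to 0.75 m from the base axis. Payload 8.5 kg.
Tool frame: the origin (TCP) lies on the front face of the gripper's body, between the roots of the fingers; the fingertips stand 64 mm ahead of it and the grasp point (between the pads) lies 45 mm ahead of it; z points along the fingers, y is the line along which they close (so a half turn about z gives the same grasp; the last joint's range is limited). The gripper opens to 88 mm and grips with 3 to 60 N. Pads are 18 mm wide; open, the fingers measure 123 mm over their backs; the gripper's body (75 mm by 187 mm) begins 45 mm behind the grasp point.
Start: joints at [-1.564, 0.381, 1.297, -0, 1.464, -0.215], TCP at [0.121, -0.537, 0.303] pointing down, gripper open.
Joint ranges: [-3.11, 3.11], [-0.89, 2.33], [0.22, 2.48], [-1.42, 4.56], [0.17, 2.85], [-2.88, 2.88]. Speed limits (rad/s): [2.39, 2.39, 3.14, 3.14, 3.14, 3.14].

### API

Orientations are given as a unit quaternion [w, x, y, z].
In Python, from bench import telemetry, vision, job gives the robot as it stands. The module is installed in compiled form; this text tells all that it offers.
- The arm moves only by the shell command python3 -m creep 'ROWS' [OPENING] [FORCE]. ROWS is JSON, a list of rows, each a list of 4 numbers: the shift along the tool's x, y, z in m, then the turn about the tool's z in degrees. A call has 1 to 12 rows; each row is the pose to reach, as a shift and turn from the pose commanded when the call began, along the tool's axes at that moment; what a row does not reach only later rows make up. A row lasts 1/12 s, in which the tool goes at most 41.7 mm and 7.16 degrees, less where a joint would pass 70% of its speed; a pose out of reach is approached as far as the arm can. A call with a gripper value outside its range is refused whole. OPENING is the finger opening in m, from 0 to 0.0881, set as the call begins (- or left out, the last holds). The fingers move at their own pace and stop on an object; FORCE is the grip in N (left out, the last holds). Time passes only in rows, so rows that repeat a pose let the fingers close. It gives the time, the measured TCP pose, the force, the opening and the grip force at its end, in the units of the state.
- telemetry.get_obs(): the state, without advancing time (a new reading comes with each control period).
- vision.snapshot(name): name is "scene" or "top"; returns (picture, depth): 420x560x3 uint8, red, green, blue; 420x560 float32, m along the optical axis (not along the pixel's ray), 0 where there is no reading.
- vision.camera_model(name): a dict with "intrinsics" (3x3 intrinsics, pixels), "R" (3x3) and "t" (3): a world point X has camera coordinates R X + t. Camera axes: x right, y down, z forward; pixel columns grow to the right and rows downward; lengths in m; the calibration is good to about 2 mm. A picture is of the moment at which its call begins. camera_model takes no time and is no camera call.
- job.hand_in(): hands the job in; it is judged then, once.
The state is a dict: "clock": time; "q": joint angles; "joint_vel": joint speeds; "tau": joint torques, N m; "ee_pos": TCP position; "eef_rot": TCP orientation; "contact_force": force on the tool from outside, world axes, zero at the start; "torque": the same for the moment, N m; "finger_gap": finger opening in m; "gripper_force": force on a finger pad.
Only numpy, scipy, OpenCV 4.12 (cv2) and the standard library are available. Lean on these libraries where they do the work, as an engineer would, in place of code of your own. Each camera call takes 0.05 s, during which the arm holds its last target. There are 200 camera calls.

## Working session

There is one attempt and no reset: what is moved stays moved. The work goes in short steps, Python scripts to look and compute and a shell command to move; the robot and the scene stay as the last step left them, time stands still between calls to the robot, and variables do not carry over. Pictures are saved under pics/ and viewed, at most 10 in all, crops included, and the job is handed in when it is done.

```bash
mkdir -p pics
cat > h.py <<'E'
import numpy as np, cv2
from bench import telemetry, vision, job
def snap(name, f):
    p,d=vision.snapshot(name); cv2.imwrite('pics/'+f+'.png',p[:,:,::-1]); np.save(f+'.npy',d); return p,d
def w(name,d,u,v):
    m=vision.camera_model(name);K,R,t=(np.array(m[k]) for k in('intrinsics','R','t'))
    z=np.median(d[v-1:v+2,u-1:u+2]); return R.T@(z*np.linalg.inv(K)@[u,v,1]-t)
E
python3 - <<'E'
from h import *
snap('top','top0');snap('scene','sc0')
o=telemetry.get_obs();print(o)
for n in('top','scene'):
    m=vision.camera_model(n);print(-np.array(m['R']).T@m['t'],np.round(m['R'],2).tolist())
E
```

```text
{'clock': 0.1, 'q': array([-1.56428997e+00,  3.81135751e-01,  1.29812892e+00, -6.38507307e-05,
        1.46360324e+00, -2.15314282e-01]), 'joint_vel': array([-0.00059778, -0.00237489, -0.00203367,  0.00081144, -0.00012541,
        0.00047107]), 'tau': array([ 3.77928314e-03, -4.38648999e+01, -2.24907768e+01,  7.14904186e-02,
        3.42675461e-02, -8.20506193e-05]), 'ee_pos': array([ 0.12098049, -0.5363627 ,  0.30221454]), 'eef_rot': array([-6.37465095e-04,  9.93855170e-01,  1.10686465e-01,  3.48830432e-05]), 'contact_force': array([-0.56147111, -0.67671597, -0.16934126]), 'torque': array([ 0.0149983 ,  0.02301361, -0.02557704]), 'gripper_force': 0.0, 'finger_gap': 0.08801571855982146}
[ 0.37623667 -0.01373443  1.59179692] [[-0.01, -1.0, 0.0], [-0.99, 0.01, -0.11], [0.11, -0.0, -0.99]]
[ 0.98189043 -0.8145591   1.0371328 ] [[0.88, 0.48, -0.01], [0.33, -0.62, -0.71], [-0.35, 0.62, -0.7]]
```

View pics/top0.png

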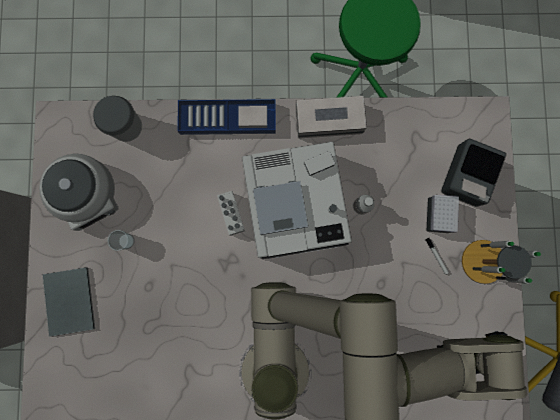

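View pics/sc0.png

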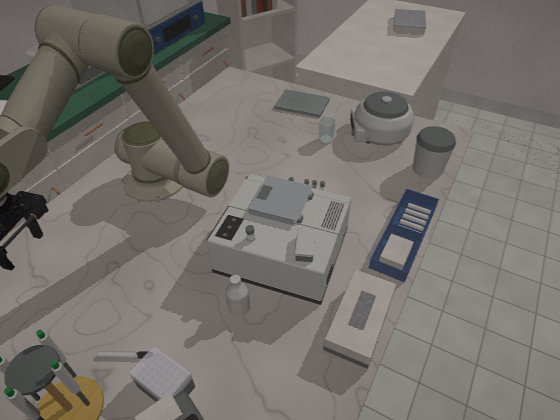

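The top view shows the analyser at about (298,200), with the cover at (280,207), its pad at (283,224), the vial at (334,209) and the tube rack at (230,213). I'll enlarge this area.

Run:
```python
from h import *
p=cv2.imread('pics/top0.png');cv2.imwrite('pics/c0.png',cv2.resize(p[140:260,215:375],None,fx=5,fy=5,interpolation=cv2.INTER_CUBIC))
d=np.load('top0.npy')
for u,v in [(283,224),(283,215),(270,200),(330,180),(320,160),(366,202),(334,209),(230,213),(333,234)]: print(u,v,w('top',d,u,v).round(4))
```

```text
283 224 [ 0.483  -0.0298  0.1766]
283 215 [ 0.5115 -0.0302  0.1718]
270 200 [0.5586 0.0097 0.1742]
330 180 [ 0.6235 -0.1812  0.1522]
320 160 [ 0.6824 -0.1481  0.1805]
366 202 [ 0.5538 -0.2966  0.1358]
334 209 [ 0.526  -0.1864  0.1951]
230 213 [0.5314 0.1469 0.0541]
333 234 [ 0.4518 -0.1868  0.1514]
```

View pics/c0.png

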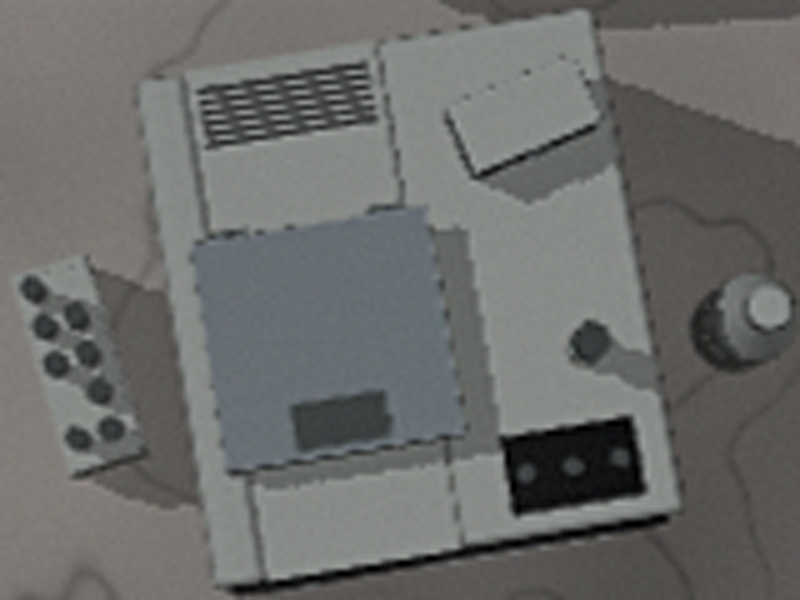

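```bash
cat >> h.py <<'E'
def ray(name,u,v,z):
    m=vision.camera_model(name);K,R,t=(np.array(m[k]) for k in('intrinsics','R','t'))
    c=-R.T@t; r=R.T@np.linalg.inv(K)@[u,v,1]; return c+r*(z-c[2])/r[2]
def rel(P):  # world target of fingertip -> tool shift from commanded pose (approx measured)
    from scipy.spatial.transform import Rotation as Ro
    o=telemetry.get_obs();R=Ro.from_quat(np.roll(o['eef_rot'],-1)).as_matrix()
    return R.T@(np.array(P)+[0,0,.064]-o['ee_pos'])
E
python3 - <<'E'
from h import *
f=lambda u,v,z=.174:ray('top',215+(u+.5)/5-.5,140+(v+.5)/5-.5,z)
RL,RR,FR,FL=[f(*a) for a in((192,243),(428,207),(465,437),(230,471))]
pad=[f(*a) for a in((291,405),(386,391),(391,434),(298,451))]
print(RL,RR,FR,FL);print('pad',np.mean(pad,0),'sizes',np.linalg.norm(RL-RR),np.linalg.norm(FR-FL),np.linalg.norm(RL-FL),np.linalg.norm(RR-FR))
e=(FL-FR)+(RL-RR);print('yaw',np.degrees(np.arctan2(-e[0],e[1])))
e=(RL-FL)+(RR-FR);print('yaw',np.degrees(np.arctan2(e[1],e[0])))
A=[f(*a,.15) for a in((138,85),(590,10),(678,510),(216,585))]
for i in range(4): e=A[i]-A[i-1];print(np.linalg.norm(e),np.degrees(np.arctan2(e[1],e[0])))
yaw=np.radians(8.3);X=np.array([np.cos(yaw),np.sin(yaw),0])
edge=(FL+FR)/2;print('edge',edge,'hinge',edge+.145*X,'pad from edge',edge+.02*X)
print('center deck',np.mean(A,0))
E
```

```text
[0.59637786 0.06253703 0.174     ] [ 0.6175707  -0.08532473  0.174     ] [ 0.47310232 -0.10594299  0.174     ] [0.45361112 0.03973631 0.174     ]
pad [ 0.48434058 -0.02958981  0.174     ] sizes 0.14937281333004537 0.14697743128983212 0.14457597898784083 0.14593226831634146
yaw 7.890778301170391
yaw 8.595855643968086
0.32264384946122265 8.562050666208012
0.29420938935614716 -81.01168514452381
0.32482855220623824 -171.5565210734862
0.293529025712282 98.56298882353147
edge [ 0.46335672 -0.03310334  0.174     ] hinge [ 0.60683796 -0.01217169  0.174     ] pad from edge [ 0.48314724 -0.03021622  0.174     ]
center deck [ 0.56564837 -0.07132295  0.15      ]
```

```bash
python3 -m creep '[[0.02,-0.018,0,0],[0.05,-0.045,0,1],[0.085,-0.075,0,2],[0.12,-0.107,0,3],[0.155,-0.138,0,4.2],[0.19,-0.169,0,4.2],[0.225,-0.2,0,4.2],[0.26,-0.231,0,4.2],[0.295,-0.262,0,4.2],[0.33,-0.294,0,4.2],[0.365,-0.325,0,4.2],[0.4,-0.356,0,4.2]]' 0 20
python3 - <<'E'
from h import *
print(rel([.4838,-.0300,.19]))
E
```

```text
clock: 1.1
ee_pos: [0.4034, -0.1411, 0.3027]
eef_rot: [-0.0, 0.997, 0.074, -0.0]
contact_force: [1.1, -1.0, 0.6]
finger_gap: 0.01
gripper_force: 0.0
[ 0.09588817 -0.09800133  0.0487439 ]
```

```bash
python3 -m creep '[[0.03,-0.03,0,0],[0.05,-0.05,0.02,0],[0.05,-0.05,0.03,0],[0.05,-0.05,0.03,0],[0.05,-0.05,0.03,0]]'
python3 - <<'E'
from h import *
print(rel([.4838,-.0300,.19]))
E
```

```text
clock: 1.52
ee_pos: [0.4447, -0.0862, 0.2726]
eef_rot: [-0.0, 0.997, 0.074, -0.001]
contact_force: [0.5, -0.2, 0.6]
finger_gap: 0.0007
gripper_force: 0.0
[ 0.04700381 -0.04980327  0.01852867]
```

```bash
python3 -m creep '[[0.025,-0.027,0,0],[0.047,-0.05,0.005,0],[0.047,-0.05,0.022,0],[0.047,-0.05,0.030,0],[0.047,-0.05,0.034,0],[0.047,-0.05,0.036,0],[0.047,-0.05,0.036,0]]'
```

```text
clock: 2.1
ee_pos: [0.4835, -0.0308, 0.2372]
eef_rot: [-0.0, 0.997, 0.073, -0.0]
contact_force: [-2.3, 0.4, 3.0]
finger_gap: 0.0004
gripper_force: 1.4
```

```bash
python3 -m creep '[[0,0,0.002,0],[0,0,0.004,0],[0,0,0.0055,0],[0,0,0.0055,0]]'; python3 -m creep '[[0,0,0.001,0],[0,0,0.002,0],[0,0,0.003,0],[0,0,0.003,0]]'
```

```text
clock: 2.43
ee_pos: [0.4839, -0.0306, 0.2323]
eef_rot: [0.001, 0.997, 0.074, 0.0]
contact_force: [-6.6, -2.6, 13.0]
finger_gap: 0.0006
gripper_force: 6.5
clock: 2.77
ee_pos: [0.4837, -0.0305, 0.231]
eef_rot: [0.001, 0.997, 0.074, 0.001]
contact_force: [-12.8, -2.0, 29.4]
finger_gap: 0.0005
gripper_force: 14.8
```

```bash
python3 -m creep '[[-0.005,0,-0.02,0],[-0.03,0,-0.045,0],[-0.06,0,-0.06,0],[-0.09,0,-0.08,0],[-0.11,0,-0.1,0],[-0.11,0,-0.12,0],[-0.11,0,-0.12,0],[-0.11,0,-0.12,0],[-0.11,0,-0.12,0],[-0.11,0,-0.12,0],[-0.11,0,-0.12,0],[-0.11,0,-0.12,0]]'; python3 -m creep '[[0,0,0,0],[0,0,0,0],[0,0,0,0],[0,0,0,0],[0,0,0,0],[0,0,0,0],[0,0,0,0],[0,0,0,0],[0,0,0,0]]'
python3 - <<'E'
from h import *
p,d=snap('top','top1');q,e=snap('scene','sc1')
cv2.imwrite('pics/c1.png',np.hstack([cv2.resize(p[140:260,240:340],None,fx=4,fy=4,interpolation=2),cv2.resize(q[140:260,220:320],None,fx=4,fy=4,interpolation=2)])[:,:,::-1])
E
```

```text
clock: 3.77
ee_pos: [0.3753, -0.0461, 0.3475]
eef_rot: [-0.0, 0.997, 0.074, -0.001]
contact_force: [-0.5, 0.6, 0.4]
finger_gap: 0.0003
gripper_force: 0.0
clock: 4.52
ee_pos: [0.3752, -0.0462, 0.3483]
eef_rot: [0.0, 0.997, 0.074, -0.0]
contact_force: [-0.1, 0.5, 0.4]
finger_gap: 0.0006
gripper_force: 0.0
```

View pics/c1.png

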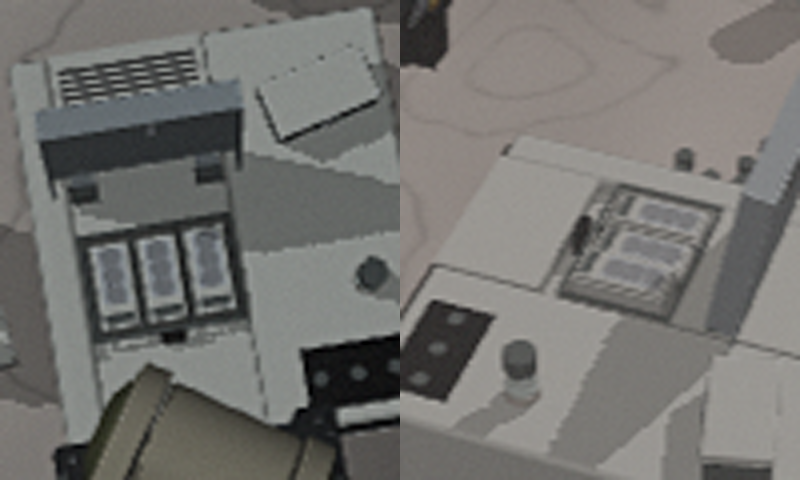

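The cover is fully open. In the left half, the three cartridges are at crop x 113, 162 and 210 (y about 275). I'll get their heights from the depth image.

Run:
```python
from h import *
m=vision.camera_model('top');K,R,t=(np.array(m[k]) for k in('intrinsics','R','t'))
yaw=np.radians(8.5);X=np.array([np.cos(yaw),np.sin(yaw),0]);Y=np.array([-X[1],X[0],0])
H=np.array([.6074,-.0115,0]);d=np.load('top1.npy')
v,u=np.mgrid[140:260,240:340]; z=d[140:260,240:340]
P=(np.stack([u*z,v*z,z],-1)@np.linalg.inv(K).T-t)@R
a=(P-H)@X;b=(P-H)@Y
for k in(-1,0,1):
    s=(abs(a+.076)<.03)&(abs(b-.038*k)<.011);print(k,s.sum(),np.median(P[s],0).round(4),P[s][:,2].std(), 'target',H-.076*X+.038*k*Y)
s=(abs(a+.076)<.06)&(abs(b)<.08)&(P[...,2]>.148)&(P[...,2]<.17)
# row profile of heights across y
for bb in np.arange(-.07,.071,.007):
    q=(abs(a+.076)<.03)&(abs(b-bb)<.0035)&(z>0);print(round(bb,3),P[q][:,2].mean().round(4),end=' | ')
print(rel(H-.076*X+[0,0,.19]))
```

```text
-1 132 [ 0.5371 -0.0603  0.1644] 0.002739858270504861 target [ 0.53785155 -0.06031612  0.        ]
0 132 [ 0.5328 -0.0215  0.1524] 0.0032814858505070227 target [ 0.53223479 -0.02273352  0.        ]
1 130 [0.5265 0.0138 0.1525] 0.0029195120795090113 target [0.52661804 0.01484909 0.        ]
-0.07 0.1505 | -0.063 0.1179 | -0.056 0.1466 | -0.049 0.1646 | -0.042 0.1643 | -0.035 0.1651 | -0.028 0.1637 | -0.021 0.1465 | -0.014 0.1443 | -0.007 0.1518 | 0.0 0.1526 | 0.007 0.1527 | 0.014 0.1395 | 0.021 0.1303 | 0.028 0.1518 | 0.035 0.1523 | 0.042 0.1529 | 0.049 0.152 | 0.056 0.089 | 0.063 0.1347 | 0.07 0.149 | [1.58784630e-01 6.59774454e-05 9.42710609e-02]
```

```bash
python3 -m creep '[[0.04,0.01,0,0],[0.08,0.02,0,0],[0.12,0.03,0.03,0],[0.158,0.039,0.06,0],[0.158,0.039,0.09,0],[0.158,0.039,0.105,0],[0.158,0.039,0.114,0],[0.158,0.039,0.12,0],[0.158,0.039,0.124,0],[0.158,0.039,0.128,0],[0.158,0.039,0.131,0],[0.158,0.039,0.132,0]]'; python3 -m creep '[[0,0,0.001,0],[0,0,0.002,0],[0,0,0.002,0]]'
```

```text
clock: 5.62
ee_pos: [0.537, -0.0613, 0.2176]
eef_rot: [0.0, 0.997, 0.074, 0.001]
contact_force: [-2.5, 1.3, 4.7]
finger_gap: -0.0
gripper_force: 2.3
clock: 5.87
ee_pos: [0.5371, -0.0613, 0.2163]
eef_rot: [0.0, 0.997, 0.074, 0.001]
contact_force: [-6.6, 2.6, 14.8]
finger_gap: 0.0004
gripper_force: 7.3
```

```bash
python3 -m creep '[[0,0,0.0015,0],[0,0,0.0015,0],[0,0,-0.03,0],[0,0,-0.07,0],[-0.02,-0.01,-0.11,0],[-0.02,-0.02,-0.15,0],[-0.01,-0.03,-0.185,0],[0,-0.039,-0.2,0],[0.03,-0.039,-0.2,0],[0.03,-0.039,-0.2,0]]'
python3 - <<'E'
from h import *
yaw=np.radians(8.5);X=np.array([np.cos(yaw),np.sin(yaw),0]);Y=np.array([-X[1],X[0],0])
m=vision.camera_model('top');K,R,t=(np.array(m[k]) for k in('intrinsics','R','t'))
H=np.array([.6074,-.0115,0]);p,d=snap('top','top2')
v,u=np.mgrid[120:260,240:340]; z=d[120:260,240:340]
P=(np.stack([u*z,v*z,z],-1)@np.linalg.inv(K).T-t)@R
a=(P-H)@X;b=(P-H)@Y
for k in(-1,0,1):
    s=(abs(a+.076)<.03)&(abs(b-.039*k)<.011)&(P[...,2]<.18)&(P[...,2]>.145);print(k,s.sum(),np.median(P[s][:,2]))
s=(P[...,2]>.26)&(P[...,2]<.303)&(abs(b)<.08)&(a>.02)&(a<.08);print('cover',s.sum(),a[s].max(),P[s][:,2].max(),b[s].min(),b[s].max())
print(rel(H+.068*X+[0,0,.25]), rel(H+[0,0,.25]))
q,e=snap('scene','sc2')
cv2.imwrite('pics/c2.png',np.hstack([cv2.resize(p[100:280,220:360],None,fx=2.8,fy=2.8),cv2.resize(q[100:280,200:340],None,fx=2.8,fy=2.8)])[:,:,::-1])
E
```

```text
clock: 6.7
ee_pos: [0.5638, -0.0178, 0.4149]
eef_rot: [0.0, 0.997, 0.075, 0.002]
contact_force: [0.7, 0.0, -0.9]
finger_gap: 0.0007
gripper_force: 0.0
-1 33 0.15164885317015267
0 101 0.152682514568406
1 66 0.1518548561043869
cover 4 0.03155923935502868 0.30096897812983203 -0.07346701294283192 -0.07152166572982455
[0.11338364 0.00014418 0.10015576] [4.53837209e-02 7.62525943e-05 1.00078586e-01]
```

View pics/c2.png

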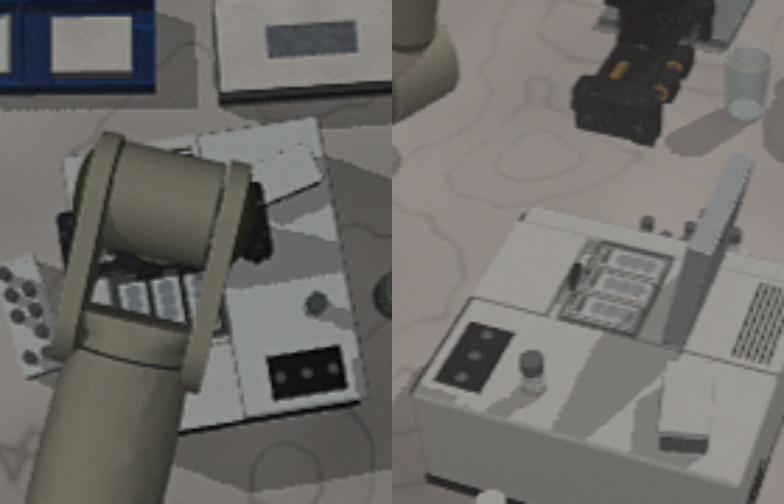

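The cartridges are level now (all about 152 mm) and the cover still stands open. Next I'll go over the cover and down behind it.

```bash
python3 -m creep '[[0.03,0,0,0],[0.06,0,0,0],[0.09,0,0,0],[0.122,0,0,0],[0.122,0,0.01,0],[0.122,0,0.04,0],[0.122,0,0.07,0],[0.122,0,0.1,0],[0.122,0,0.1,0],[0.122,0,0.1,0]]'
python3 - <<'E'
from h import *
yaw=np.radians(8.5);X=np.array([np.cos(yaw),np.sin(yaw),0])
H=np.array([.6074,-.0115,0])
r0=rel(H+[0,0,0]);print(r0)
for s in(.11,.125):
  for ph in range(100,-4,-8):
    p=np.radians(ph); c=H+X*(-s*np.cos(p)+.018*np.sin(p)+.009)+[0,0,.156+s*np.sin(p)+.018*np.cos(p)]
    print(s,ph,rel(c).round(3))
E
```

```text
clock: 7.63
ee_pos: [0.6813, -0.0007, 0.3141]
eef_rot: [-0.0, 0.997, 0.074, -0.001]
contact_force: [-0.3, -0.3, 1.0]
finger_gap: 0.0007
gripper_force: 0.0
[-7.41383372e-02 -4.75241522e-05  2.50301875e-01]
0.11 100 [-0.029 -0.    -0.011]
0.11 92 [-0.044 -0.    -0.015]
0.11 84 [-0.059 -0.    -0.017]
0.11 76 [-0.075 -0.    -0.017]
0.11 68 [-0.09  -0.    -0.014]
0.11 60 [-0.105 -0.    -0.01 ]
0.11 52 [-0.119 -0.    -0.003]
0.11 44 [-0.132 -0.     0.005]
0.11 36 [-0.144 -0.     0.015]
0.11 28 [-0.154 -0.     0.027]
0.11 20 [-0.163 -0.     0.04 ]
0.11 12 [-0.169 -0.     0.054]
0.11 4 [-0.174 -0.     0.069]
0.125 100 [-0.026 -0.    -0.026]
0.125 92 [-0.043 -0.    -0.03 ]
0.125 84 [-0.061 -0.    -0.032]
0.125 76 [-0.078 -0.    -0.031]
0.125 68 [-0.096 -0.    -0.028]
0.125 60 [-0.113 -0.    -0.023]
0.125 52 [-0.128 -0.    -0.015]
0.125 44 [-0.143 -0.    -0.005]
0.125 36 [-0.156 -0.     0.006]
0.125 28 [-0.168 -0.     0.02 ]
0.125 20 [-0.177 -0.     0.035]
0.125 12 [-0.184 -0.     0.051]
0.125 4 [-0.189 -0.     0.068]
```

```bash
python3 -m creep '[[-0.01,0,-0.015,0],[-0.025,0,-0.02,0],[-0.035,0,-0.022,0],[-0.043,0,-0.024,0],[-0.051,0,-0.025,0],[-0.06,0,-0.026,0],[-0.068,0,-0.026,0],[-0.076,0,-0.025,0],[-0.076,0,-0.025,0]]'
python3 - <<'E'
from h import *
q,e=snap('scene','sc3');print(telemetry.get_obs()['contact_force'])
cv2.imwrite('pics/c3.png',cv2.resize(q[60:260,180:400],None,fx=3,fy=3)[:,:,::-1])
E
```

```text
clock: 8.38
ee_pos: [0.6059, -0.0118, 0.3409]
eef_rot: [0.0, 0.997, 0.074, 0.001]
contact_force: [1.6, 0.0, 1.5]
finger_gap: 0.0001
gripper_force: 1.0
[1.38368979 0.18153086 1.77117137]
```

View pics/c3.png

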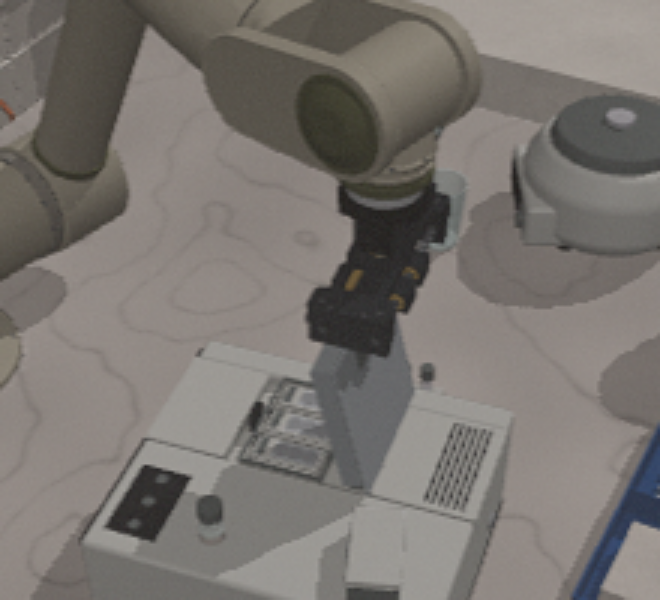

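```bash
python3 -m creep '[[-0.01,0,0.001,0],[-0.018,0,0.002,0],[-0.034,0,0.006,0],[-0.049,0,0.014,0],[-0.064,0,0.024,0],[-0.077,0,0.035,0],[-0.089,0,0.047,0],[-0.099,0,0.062,0],[-0.108,0,0.076,0],[-0.114,0,0.087,0],[-0.118,0,0.095,0],[-0.118,0,0.095,0]]'
```

```text
clock: 9.43
ee_pos: [0.4895, -0.0291, 0.2435]
eef_rot: [-0.0, 0.997, 0.074, -0.001]
contact_force: [-1.8, 0.1, 2.4]
finger_gap: 0.0003
gripper_force: 1.2
```

```bash
python3 -m creep '[[-0.003,0,0.004,0],[-0.005,0,0.007,0],[-0.005,0,0.009,0],[-0.005,0,0.011,0],[-0.005,0,0.0125,0],[-0.005,0,0.014,0],[-0.005,0,0.015,0],[-0.005,0,0.015,0]]'
```

```text
clock: 10.1
ee_pos: [0.4848, -0.0299, 0.2314]
eef_rot: [0.001, 0.997, 0.074, 0.001]
contact_force: [-8.9, -0.7, 24.8]
finger_gap: 0.0005
gripper_force: 12.7
```

Same height as the first press (0.231), and the force shows it is on the stop. Release straight up and check.

```bash
python3 -m creep '[[0,0,-0.006,0],[0,0,-0.015,0],[0,0,-0.04,0],[-0.03,0,-0.08,0],[-0.07,0,-0.11,0],[-0.11,0,-0.13,0],[-0.12,0,-0.14,0],[-0.12,0,-0.14,0],[-0.12,0,-0.14,0],[-0.12,0,-0.14,0],[-0.12,0,-0.14,0],[-0.12,0,-0.14,0]]'
python3 - <<'E'
from h import *
p,d=snap('top','top4');q,e=snap('scene','sc4');d0=np.load('top0.npy')
for u,v in [(270,200),(300,195),(265,215),(334,209),(320,160)]: print(w('top',d,u,v).round(4),w('top',d0,u,v).round(4))
cv2.imwrite('pics/c4.png',np.hstack([cv2.resize(p[120:280,200:380],None,fx=2.2,fy=2.2),cv2.resize(q[140:300,180:360],None,fx=2.2,fy=2.2)])[:,:,::-1])
E
```

```text
clock: 11.1
ee_pos: [0.3669, -0.0474, 0.3683]
eef_rot: [-0.001, 0.997, 0.074, -0.001]
contact_force: [0.3, 0.4, -0.3]
finger_gap: 0.0004
gripper_force: 0.0
[0.5589 0.0098 0.1719] [0.5586 0.0097 0.1742]
[ 0.5736 -0.0841  0.1725] [ 0.5735 -0.084   0.1729]
[0.512  0.0257 0.1728] [0.5117 0.0256 0.1759]
[ 0.5263 -0.1867  0.1929] [ 0.526  -0.1864  0.1951]
[ 0.682  -0.1479  0.1822] [ 0.6824 -0.1481  0.1805]
```

View pics/c4.png

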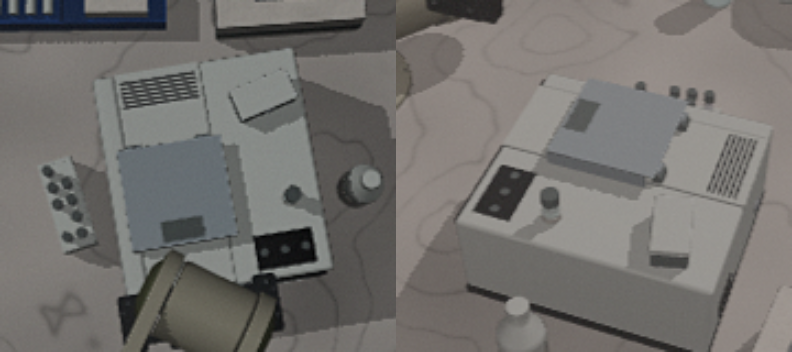

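The cover is shut at its original height. The vial, slide box, rack and bottle stand where they were, and the arm is clear.

```bash
python3 -c "
from bench import job
print(job.hand_in())"
```

```text
the job is handed in; nothing more can be done
None
```

I popped the cover open, pressed the raised right-hand cartridge down level with the other two, pushed the cover back down until it latched, and handed the job in at about 11 s; the hand-in gave no verdict.

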